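# Set the bench gauge on its block, then slide the bar to the detent and hold it

### The job

The steel setting block is under the gauge: press the gauge's cap down lightly until its sprung foot sits on the block and gives a few millimetres, never to the end of its spring, then let the gauge rise again. Only then draw the carriage by its knob along the rail, bringing the brass bar under the gauge, until the ball detent clicks into the notch in the carriage's edge, and finish still gripping the knob there, so that the carriage cannot shift while I take the reading. Leave the pliers, the file and the bench block where they lie.

Things in the scene. Friction and masses are not known exactly. Their poses are not given: they have to be found in the camera images.
- stand: Comparator stand: grey cast base plate 190 (x) x 380 (y) x 15 mm, bolted down at a varying place and yaw. Origin: centre of its underside. A steel rail runs along its y axis, centred at x = -20 mm; a 20 mm upright column, its top 180 mm above the table, stands at x = +70, y = +60 mm. The gauge arm, rail, carriage and detent all share the directions of these axes.
- carriage (a joint): Carriage travel on the rail in m, 0 to 0.115; it grows as the carriage moves to the stand's -y. Aluminium plate 60 wide (x), 250 long (y), 12 mm thick, its top 40 mm above the table, reaching from 25 mm on the -y side to 225 mm on the +y side of the knob. Sliding friction about 1 N with the ball rubbing. The screwed-on setting block lies 120 mm and the brass bar 185 mm (its centre) on the +y side of the knob. Starts with the setting block under the foot.
- knob: Upright black knob on the -y end of the carriage, the place to grip: 20 mm diameter, 32 mm tall, on a 12 mm stem 12 mm tall. Origin: on its axis at the carriage's top face, 40 mm above the table, so the knob's grip part spans 12 to 44 mm above the origin. It moves with the carriage.
- notch (a point): Middle of the mouth of the one detent notch: a slot 7 mm wide along y and 6 mm deep in the front (-x) edge of the carriage, 75 mm to the +y side of the knob's axis, 34 mm above the table. It moves with the carriage.
- detent: Small dark steel bracket, 26 mm wide along y, clamped on the base in front of the carriage at a place along the rail that differs from run to run; its top is 42 mm above the table. It carries a horizontal spring plunger whose 10 mm steel ball rubs on the carriage's front edge. Origin: underside of the bracket, 15 mm above the table; the ball's axis is at y = 0 of this frame.
- plunger (a point): Where the ball touches the carriage's edge, on its axis, 34 mm above the table. Home is with notch at the same place along the rail, 40 to 90 mm of travel to the stand's -y from the start. The ball drops about 1.4 mm: it draws the carriage in with about 1 N over the last 3 mm, then holds it; pushed on, resistance climbs within 2 mm to 8 to 11 N before it leaves. The rail goes on 20 mm past it.
- gauge_arm: Arm clamped to the column, ending in a 28 mm sleeve over the rail in which the gauge slides. Origin: on the gauge's vertical line, at the sleeve's underside, 105 to 113 mm above the table (clamped at a differing height each run).
- quill (a joint): How far the whole dial gauge (55 mm round dial case facing -x, on a 12 mm stem in the sleeve) is pressed down, in m: 0 up, 0.026 fully down. A return spring (net of weight) pushes it up with about 3 N at the top and 5 N fully down; it rises by itself when let go.
- cap_top (a point): Centre of the flat top of the gauge's black press cap, 26 mm diameter, 9 mm thick, above the dial case; 119 mm above the gauge arm's origin when up. Press it straight down.
- foot_tip: The gauge's round steel foot, 12 mm diameter, 4 mm thick; its lower face is 4 mm below the origin. When up, that lower face is 37 mm below the gauge arm's origin, so 8 to 16 mm above the setting block. It goes down with the gauge.
- foot (a joint): The gauge's reading: how far the sprung foot has been pushed back up into the gauge's stem, in m: 0 free, 0.010 at the end of its spring; the dial's needle turns with it. The spring gives 2 N at 0 and 4 N at the end.
- setting_block: Plain steel setting block 26 (x) x 40 (y) x 20 mm, screwed to the carriage. Origin: centre of its underside; its top is 60 mm above the table.
- block_top (a point): Centre of the setting block's top face.
- bar: Brass bar 20 (x) x 60 (y) x 12 mm, the part to be measured, fast on the carriage on the +y side of the setting block. Origin: centre of its underside; its top is 52 mm above the table.
- pliers: Bystander: flat-nosed pliers 165 mm long, lying on the bench, loose.
- file: Bystander: hand file 220 mm long with a wooden handle, lying on the bench, loose.
- bench_block: Bystander: steel bench block 60 x 60 x 22 mm, loose.

How it is judged:
By the outcome, as a careful person would: the job done as asked, in the order asked, and still so for the second after the job is handed in, while the arm keeps its last pose, push and grip.
It also fails if it takes over 48 s, if anything falls off the work surface, if the arm or the gripper's body presses on something with over 40 N, if the wrist force passes 120 N, or if a joint passes its speed limit or range.

### The arm

A 6-joint arm with a two-finger parallel gripper is mounted at the origin on the work surface. World frame = base frame: x ahead of the robot, y to its left, z up, the work surface at z = 0. Lengths are in m, angles in degrees, forces in N, time in s.
With the tool pointing down it reaches from about 0.375 to 0.9 m from the base axis. Payload 3.1 kg.
Tool frame: the origin (TCP) lies midway between the tips of the shut fingers; the grasp point (between the pads) lies bot.hold_point_z behind it (bot.hold_point_z is the distance from the TCP to the grasp point, in m); z points along the fingers, y is the direction in which the jaws open and shut (so a half turn about z gives the same grasp; the last joint's range is limited). The gripper opens to 87 mm and grips with 3 to 60 N. Pads are 19 mm wide; open, the fingers measure 117 mm over their backs; the gripper's body (75 mm by 190 mm) begins 51 mm behind the grasp point.
Start: joints at [63.856, 30.224, 82.088, -0, 67.689, -10.227], TCP at [0.171, 0.601, 0.189] pointing down, gripper open.
Joint ranges: [-176.69, 176.69], [-43.24, 126.21], [12.49, 139.97], [-82, 262], [0, 151.66], [-163.58, 163.58]. Speed limits (degrees/s): [159.86, 159.86, 180, 180, 180, 180].

### API

Orientations are given as a 3x3 rotation matrix whose columns are the frame's x, y, z axes.
In Python, from rig import bot, vision gives the robot as it stands.
- The arm moves only by the shell command python3 -m inch 'ROWS'. ROWS is JSON, a list of rows, each a list of 5 numbers: the finger opening in mm, from 0 to 87, then the shift along the tool's x, y, z in mm, then the turn about the tool's z in rad. In form: [[hand, dx, dy, dz, roll], ...]. A call has 1 to 8 rows; each row is the pose to reach, as a shift and turn from the pose measured when the call began, along the tool's axes at that moment; what a row does not reach only later rows make up. A row lasts 1/10 s, in which the tool goes at most 50 mm and 8.59 degrees, less where a joint would pass 70% of its speed; a pose out of reach is approached as far as the arm can. A call with a gripper value outside its range is refused whole. The fingers move at their own pace and stop on an object; the grip force is fixed at half the most. Time passes only in rows, so rows that repeat a pose let the fingers close. It gives the time, the measured TCP pose, the force and the opening at its end, in the units of the state.
- bot.read_state(): the state, without advancing time (a new reading comes with each control period).
- vision.capture(name): name is "scene" or "top" or "wrist"; returns (picture, depth): 384x512x3 uint8, red, green, blue; 384x512 float32, m along the optical axis (not along the pixel's ray), 0 where there is no reading.
- vision.camera_model(name): a dict with "intrinsics" (3x3 intrinsics, pixels), "camera_from_world" (4x4, takes a point from world to camera coordinates). Camera axes: x right, y down, z forward; pixel columns grow to the right and rows downward; lengths in m; the calibration is good to about 2 mm. A picture is of the moment at which its call begins: read the wrist's pose just before it. camera_model takes no time and is no camera call; for the wrist camera it gives the pose at the moment of the call.
- bot.hand_in(): hands the job in, once; it reports no verdict.
The state is a dict: "time_s": time; "joint_positions": joint angles; "qvel": joint speeds; "tau": joint torques, N m; "position": TCP position; "tcp_rot": TCP orientation; "force": force on the tool from outside, world axes, zero at the start; "moment": the same for the moment, N m; "opening": opening from 0.0 (shut) to 1.0 (fully open).
Only numpy, scipy, OpenCV 4.12 (cv2) and the standard library are available. Lean on these libraries where they do the work, as an engineer would, in place of code of your own. Each camera call takes 0.05 s, during which the arm holds its last target. There are 200 camera calls.

## Working session

There is one attempt and no reset: what is moved stays moved. The work goes in short steps, Python scripts to look and compute and a shell command to move; the robot and the scene stay as the last step left them, time stands still between calls to the robot, and variables do not carry over. Pictures are saved under pics/ and viewed, about 8 in all and at most 12, crops included, and the job is handed in when it is done.

```bash
mkdir -p pics; ls
cat > h.py <<'E'
import numpy as np, cv2
from rig import bot, vision
def cap(n,f):
    m=vision.camera_model(n); p,d=vision.capture(n)
    cv2.imwrite('pics/'+f+'.png',p[:,:,::-1]); np.savez('pics/'+f+'.npz',p=p,d=d,K=m['intrinsics'],T=m['camera_from_world'])
def cloud(f):
    z=np.load('pics/'+f+'.npz'); d=z['d']; K=z['K']; T=z['T']
    v,u=np.mgrid[:d.shape[0],:d.shape[1]]
    c=np.stack([(u-K[0,2])*d/K[0,0],(v-K[1,2])*d/K[1,1],d],-1)
    w=(c-T[:3,3])@T[:3,:3]; w[d==0]=np.nan
    return w,z['p']
E
python3 - <<'E'
from h import *
cap('top','t1'); cap('scene','s1')
a=cv2.imread('pics/t1.png');b=cv2.imread('pics/s1.png')
print(bot.read_state(), bot.hold_point_z)
for n in('top','scene'):
    m=vision.camera_model(n); T=np.array(m['camera_from_world']); print(n,-T[:3,:3].T@T[:3,3],T[:3,:3].round(2).tolist(),m['intrinsics'])
E
```

```text
pics
{'time_s': 0.1, 'joint_positions': array([ 6.38581697e+01,  3.02729890e+01,  8.21490453e+01, -1.45914709e-03,
        6.76887974e+01, -1.02268927e+01]), 'qvel': array([ 0.02429985, -0.111051  , -0.24925669,  0.03535336,  0.03299157,
        0.03694347]), 'tau': array([-2.41117395e-04, -4.40982914e+01, -1.77150357e+01,  6.34577614e-02,
        5.33614308e-02, -6.28039879e-05]), 'position': array([0.17103405, 0.60039385, 0.18827652]), 'tcp_rot': array([[-9.61672377e-01,  2.74199832e-01, -8.31125626e-04],
       [ 2.74200905e-01,  9.61670844e-01, -1.74688204e-03],
       [ 3.20274518e-04, -1.90782361e-03, -9.99998129e-01]]), 'force': array([ 0.02621428,  0.17731513, -0.56307561]), 'moment': array([ 0.00402627, -0.0087602 ,  0.02762084]), 'opening': 1.0012377459809747} 0.0187
top [0.36165574 0.04432621 1.07389838] [[0.01, -1.0, 0.01], [-0.99, -0.01, -0.15], [0.15, -0.0, -0.99]] [[448.87603163   0.         253.73788965]
 [  0.         448.87603163 193.35189511]
 [  0.           0.           1.        ]]
scene [1.29230108 0.10025263 1.18270999] [[-0.09, 1.0, 0.0], [0.8, 0.08, -0.6], [-0.6, -0.05, -0.8]] [[497.2916622    0.         256.14656967]
 [  0.         497.2916622  195.17963387]
 [  0.           0.           1.        ]]
```

View pics/t1.png

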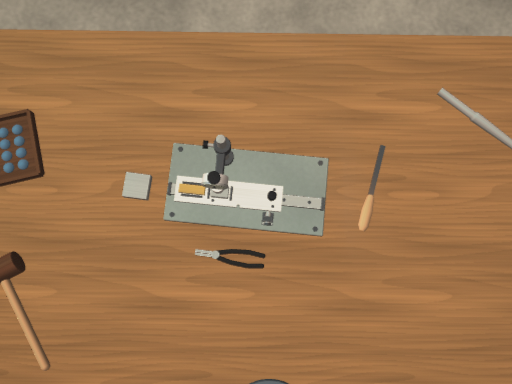

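View pics/s1.png

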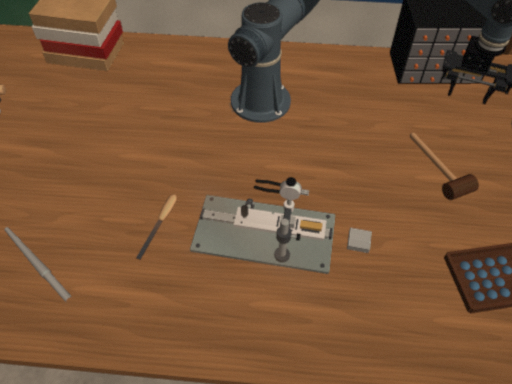

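The top view shows the stand (plate corners near (172,145) and (328,157)), cap at (214,178), knob at (272,196) and detent at (267,217). The scene view agrees. Next I'll measure these from depth.

Run:
```python
from h import *
w,p=cloud('t1')
for n,(u,v) in dict(cap=(214,178),knob=(272,196),det=(267,217),col=(220,139),blk=(137,186)).items():
    print(n,w[v,u].round(4))
def ctr(u,v,zl,zh,r):
    q=w[v-r:v+r+1,u-r:u+r+1].reshape(-1,3); q=q[(q[:,2]>zl)&(q[:,2]<zh)]; print(len(q),((q.max(0)+q.min(0))/2).round(4),q.mean(0).round(4))
ctr(214,178,.2,.25,14); ctr(272,196,.07,.1,12); ctr(267,217,.03,.06,12)
# base plate and carriage orientation
def rect(zl,zh):
    q=w[130:245,155:335].reshape(-1,3); q=q[(q[:,2]>zl)&(q[:,2]<zh)]
    r=cv2.minAreaRect((q[:,:2]*1000).astype(np.float32)); print(r,len(q)); 
rect(.011,.019); rect(.036,.044)
a=cv2.imread('pics/t1.png')[130:245,155:335]; cv2.imwrite('pics/t1c.png',cv2.resize(a,None,fx=4.4,fy=4.4,interpolation=3))
```

```text
cap [0.5234 0.117  0.2263]
knob [ 0.5119 -0.0013  0.0796]
det [0.4684 0.0083 0.0424]
col [0.6149 0.1109 0.1764]
blk [0.5412 0.3172 0.0201]
317 [0.5242 0.119  0.2163] [0.5229 0.1176 0.217 ]
68 [ 5.135e-01 -3.000e-04  7.870e-02] [5.131e-01 2.000e-04 8.220e-02]
247 [0.4739 0.0083 0.0384] [0.4808 0.0068 0.0394]
((539.5308227539062, 57.232513427734375), (379.8507080078125, 189.91957092285156), 84.82769012451172) 7878
((543.3046264648438, 94.18338012695312), (254.62632751464844, 137.74827575683594), 75.8871078491211) 1929
```

View pics/t1c.png

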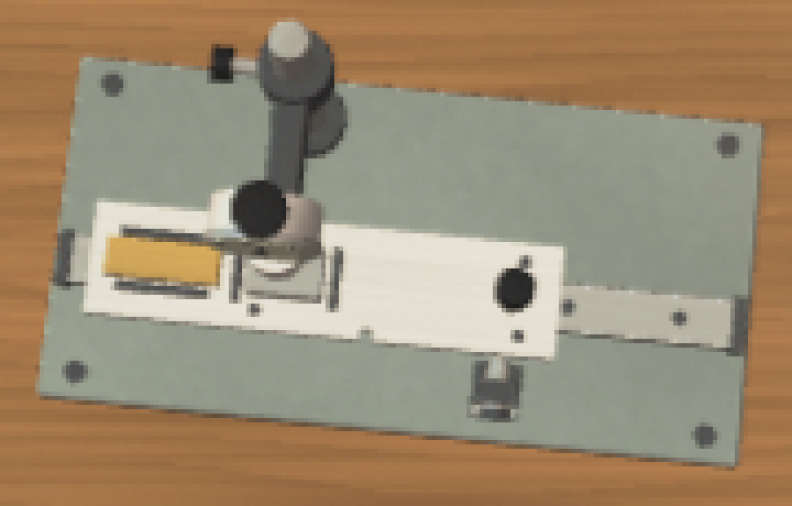

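Plate yaw is -5.2°, the gauge is at about (0.525, 0.119) and the knob at about (0.514, -0.001). The detent needs about 70 mm of travel. I'll lift, shut the fingers and move over the cap, turning the jaws to the stand's x axis.

```bash
python3 -m inch '[[0,0,0,-50,0],[0,0,0,-90,0.15],[0,-40,-30,-100,0.3],[0,-80,-60,-100,0.45],[0,-120,-90,-100,0.6],[0,-160,-120,-100,0.75],[0,-200,-150,-100,0.9],[0,-240,-180,-100,1.05]]'
cat >> h.py <<'E'
YA=np.array([.0902,.9959,0]); XA=np.array([.9959,-.0902,0]); G=np.array([.5246,.119,0]); KN=np.array([.5140,-.0005,0])
def go(tgt,yaw=-5.17):
    s=bot.read_state(); R=np.array(s['tcp_rot']); p=np.array(s['position'])
    y=np.degrees(np.arctan2(R[1,1],R[0,1]))
    print('t',s['time_s'],'pos',p.round(4),'F',np.round(s['force'],1),'d tool mm',(R.T@(np.array(tgt)-p)*1000).round(1),'yaw',y.round(1),'roll rad',np.radians(y-yaw).round(3),'tilt',R[:,2].round(3))
E
python3 - <<'E'
from h import *
go(G+[0,0,.27])
w,p=cloud('t1')
q=w[166:190,200:228].reshape(-1,3); c=(q[:,2]>.22); print('cap z',np.median(q[c,2]),c.sum(), q[c].mean(0))
q=w[205:225,255:280].reshape(-1,3); q=q[(q[:,2]>.03)&(q[:,2]<.05)]; sy=(q-[.5395,.0572,0])@YA; sx=(q-[.5395,.0572,0])@XA
m=sx<-.056
print('det sy range',np.percentile(sy[m],[1,50,99]).round(4),m.sum())
E
```

```text
time_s: 0.9
position: [0.3525, 0.3606, 0.2883]
tcp_rot: [[-0.235, 0.972, -0.001], [0.972, 0.235, -0.002], [-0.002, -0.002, -1.0]]
force: [1.1, -0.1, -0.1]
opening: 0.352
t 0.9 pos [0.3525 0.3606 0.2883] F [ 1.1 -0.1 -0.1] d tool mm [-275.2  110.6   18.5] yaw 13.6 roll rad 0.327 tilt [-0.001 -0.002 -1.   ]
cap z 0.22800336576660235 142 [0.52475422 0.11864665 0.22791484]
det sy range [-0.065  -0.0558 -0.0464] 87
```

```bash
python3 -m inch '[[0,-45,18,10,0.12],[0,-90,36,18,0.24],[0,-135,54,18,0.327],[0,-180,72,18,0.327],[0,-225,90,18,0.327],[0,-275,110.6,18,0.327],[0,-275,110.6,18,0.327],[0,-275,110.6,18,0.327]]'
python3 - <<'E'
from h import *
go(G+[0,0,.232])
cap('wrist','w1')
E
```

```text
time_s: 1.7
position: [0.5248, 0.1181, 0.2699]
tcp_rot: [[0.093, 0.996, -0.003], [0.996, -0.093, -0.002], [-0.002, -0.003, -1.0]]
force: [-0.2, -0.2, 0.2]
opening: 0.005
t 1.7 pos [0.5248 0.1181 0.2699] F [-0.2 -0.2  0.2] d tool mm [ 1.  -0.2 37.9] yaw -5.3 roll rad -0.003 tilt [-0.003 -0.002 -1.   ]
```

View pics/w1.png

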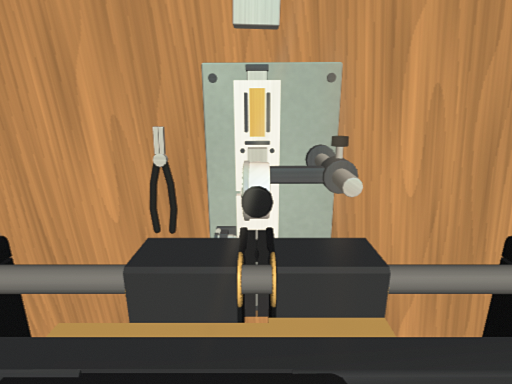

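The wrist view shows the cap at (257,200), directly ahead of the shut fingertips at (257,235), in line along x. Now I'll descend to just above the cap, then press in small steps.

```bash
python3 -m inch '[[0,0.5,0,15,0],[0,1,0,28,0],[0,1,0,36,0],[0,1,0,36,0],[0,1,0,36,0]]'; python3 -m inch '[[0,0,0,3,0],[0,0,0,6,0],[0,0,0,8,0],[0,0,0,8,0],[0,0,0,8,0]]'
```

```text
time_s: 2.25
position: [0.5235, 0.1211, 0.2342]
tcp_rot: [[0.089, 0.996, -0.003], [0.996, -0.089, -0.001], [-0.002, -0.003, -1.0]]
force: [1.7, -0.1, 0.1]
opening: 0.004
time_s: 2.75
position: [0.5235, 0.121, 0.2262]
tcp_rot: [[0.09, 0.996, -0.003], [0.996, -0.09, -0.001], [-0.002, -0.003, -1.0]]
force: [0.6, -0.0, 0.4]
opening: 0.008
```

```bash
python3 -m inch '[[0,-1.5,0,1,0],[0,-1.5,0,2,0],[0,-1.5,0,2,0],[0,-1.5,0,2,0]]'; python3 -m inch '[[0,0,0,1,0],[0,0,0,2,0],[0,0,0,2,0],[0,0,0,2,0]]'; python3 -m inch '[[0,0,0,1,0],[0,0,0,2,0],[0,0,0,3,0],[0,0,0,3,0],[0,0,0,3,0]]'
```

```text
time_s: 3.15
position: [0.5234, 0.1195, 0.2242]
tcp_rot: [[0.09, 0.996, -0.003], [0.996, -0.09, -0.001], [-0.002, -0.003, -1.0]]
force: [-0.1, 0.2, -0.2]
opening: 0.007
time_s: 3.55
position: [0.5233, 0.1195, 0.2221]
tcp_rot: [[0.09, 0.996, -0.003], [0.996, -0.09, -0.001], [-0.001, -0.003, -1.0]]
force: [-0.6, 0.5, -0.1]
opening: 0.005
time_s: 4.05
position: [0.5233, 0.1194, 0.2191]
tcp_rot: [[0.09, 0.996, -0.004], [0.996, -0.09, -0.001], [-0.002, -0.003, -1.0]]
force: [0.6, 0.3, -1.4]
opening: 0.003
```

Run:
```python
from h import *
cap('wrist','w2')
w,p=cloud('w2'); go(G+[0,0,.21])
cv2.imwrite('pics/w2c.png',cv2.resize(p[130:290,170:380,::-1],None,fx=3.6,fy=3.6,interpolation=3))
q=w.reshape(-1,3); r=np.hypot(*(q[:,:2]-G[:2]).T); m=(r<.012)&(q[:,2]>.18); print(np.percentile(q[m,2],[5,25,50,75,95]).round(4),m.sum())
w,p=cloud('w1'); q=w.reshape(-1,3); r=np.hypot(*(q[:,:2]-G[:2]).T); m=(r<.012)&(q[:,2]>.18); print(np.percentile(q[m,2],[5,25,50,75,95]).round(4),m.sum())
```

```text
t 4.1 pos [0.5233 0.1194 0.2191] F [ 0.1  0.  -0.1] d tool mm [-0.3  1.3  9.1] yaw -5.1 roll rad 0.0 tilt [-0.003 -0.001 -1.   ]
[0.2202 0.2277 0.274  0.3001 0.3063] 2229
[0.2264 0.2279 0.3234 0.3506 0.3569] 2448
```

View pics/w2c.png

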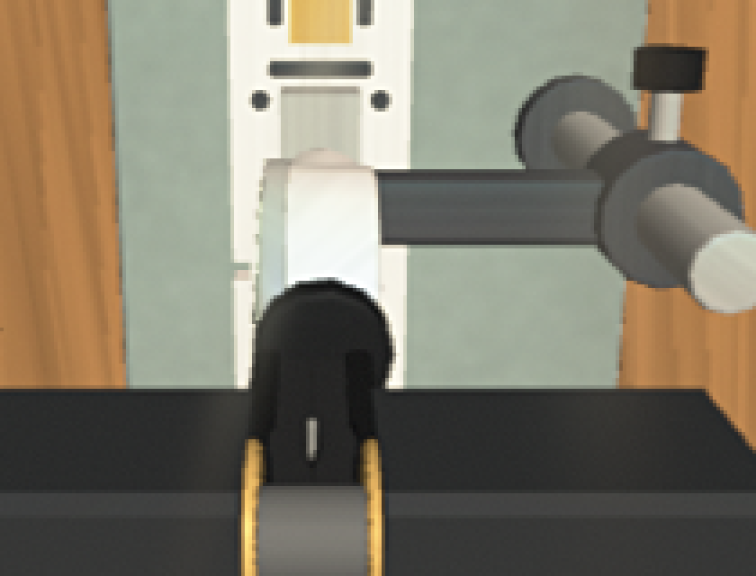

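Run:
```python
from h import *
for f in('w1','w2'):
    w,p=cloud(f); q=w.reshape(-1,3); r=np.hypot(*(q[:,:2]-G[:2]).T)
    for a,b in((.121,.125),(.125,.132)):
        m=(r<.0135)&(q[:,2]>.18)&(q[:,2]<.25)&(q[:,1]>a)&(q[:,1]<b); print(f,a,np.percentile(q[m,2],[10,30,50,70,90]).round(4),m.sum(), q[m].mean(0).round(4))
    m=(abs(q[:,0]-.5235)<.02)&(abs(q[:,1]-.1194)<.012)&(q[:,2]>.18); print('lowest fingers',np.percentile(q[m,2],[1,3,8]))
s=bot.read_state(); print(s['tau'],s['force'])
```

```text
w1 0.121 [0.2257 0.2268 0.2273 0.2276 0.2282] 165 [0.5253 0.123  0.226 ]
w1 0.125 [0.211  0.2135 0.2254 0.2269 0.2278] 314 [0.5252 0.1284 0.2211]
lowest fingers [0.20990272 0.21169831 0.22536443]
w2 0.121 [0.2252 0.2268 0.2272 0.2277 0.2282] 250 [0.5253 0.123  0.226 ]
w2 0.125 [0.2109 0.2135 0.2245 0.2269 0.2277] 531 [0.5252 0.1284 0.2208]
lowest fingers [0.20968377 0.21097704 0.213556  ]
[-6.78853257e-05 -3.63533664e+01 -1.72587758e+01  6.88273204e-02
  4.31367033e-02 -3.92857401e-04] [ 0.05353546  0.03266058 -0.13866586]
```

Run:
```python
from h import *
w,p=cloud('w2')
for u in (247,257,268,276):
    print(u,[(v,*(w[v,u]*1000).round(0).astype(int)) for v in range(200,268,4) if np.isfinite(w[v,u,0])])
```

```text
247 [(200, np.int64(518), np.int64(133), np.int64(211)), (204, np.int64(518), np.int64(131), np.int64(213)), (208, np.int64(518), np.int64(129), np.int64(214)), (212, np.int64(518), np.int64(129), np.int64(221)), (216, np.int64(518), np.int64(128), np.int64(227)), (220, np.int64(518), np.int64(125), np.int64(227)), (224, np.int64(518), np.int64(123), np.int64(227)), (228, np.int64(519), np.int64(130), np.int64(253)), (232, np.int64(519), np.int64(130), np.int64(259)), (236, np.int64(519), np.int64(129), np.int64(262)), (240, np.int64(519), np.int64(129), np.int64(266)), (244, np.int64(520), np.int64(129), np.int64(270)), (248, np.int64(520), np.int64(129), np.int64(275)), (252, np.int64(520), np.int64(129), np.int64(280)), (256, np.int64(520), np.int64(129), np.int64(284)), (260, np.int64(520), np.int64(129), np.int64(288)), (264, np.int64(520), np.int64(129), np.int64(291))]
257 [(200, np.int64(525), np.int64(133), np.int64(210)), (204, np.int64(525), np.int64(130), np.int64(211)), (208, np.int64(525), np.int64(131), np.int64(222)), (212, np.int64(525), np.int64(130), np.int64(227))
[... 1695 characters left out ...]
nt64(63), np.int64(40)), (216, np.int64(536), np.int64(124), np.int64(222)), (220, np.int64(536), np.int64(124), np.int64(227)), (224, np.int64(536), np.int64(121), np.int64(227)), (228, np.int64(536), np.int64(118), np.int64(227)), (232, np.int64(536), np.int64(116), np.int64(228)), (236, np.int64(535), np.int64(113), np.int64(227)), (240, np.int64(533), np.int64(156), np.int64(328)), (244, np.int64(533), np.int64(156), np.int64(332)), (248, np.int64(532), np.int64(156), np.int64(334)), (252, np.int64(532), np.int64(156), np.int64(337)), (256, np.int64(532), np.int64(156), np.int64(338)), (260, np.int64(532), np.int64(156), np.int64(341)), (264, np.int64(532), np.int64(155), np.int64(341))]
```

The depth shows the visible finger edges at z≈0.25 while the TCP reads 0.219, and the cap is still at 0.227 with no force. I'll cross-check with the scene camera.

Run:
```python
from h import *
cap('scene','s2')
w,p=cloud('s1'); q=w[40:110,435:512].reshape(-1,3); m=(q[:,2]>.1)&(abs(q[:,0]-.171)<.1)&(abs(q[:,1]-.6)<.1)
print('start gripper lowest',np.sort(q[m,2])[[0,5,15,30]].round(3), q[m][np.argsort(q[m,2])[:8]].round(3).tolist())
w,p=cloud('s2'); q=w.reshape(-1,3); m=(abs(q[:,0]-.524)<.02)&(abs(q[:,1]-.119)<.02)&(q[:,2]>.19)
h=np.histogram(q[m,2],np.arange(.19,.36,.01)); print(h[0].tolist())
cv2.imwrite('pics/s2c.png',cv2.resize(p[110:260,210:360,::-1],None,fx=4,fy=4,interpolation=3))
```

```text
start gripper lowest [0.221 0.225 0.229 0.236] [[0.163, 0.555, 0.221], [0.166, 0.548, 0.223], [0.195, 0.643, 0.224], [0.195, 0.646, 0.224], [0.167, 0.551, 0.224], [0.192, 0.641, 0.225], [0.166, 0.547, 0.227], [0.186, 0.641, 0.227]]
[36, 56, 48, 15, 2, 0, 0, 0, 0, 0, 0, 0, 0, 0, 0, 28]
```

View pics/s2c.png

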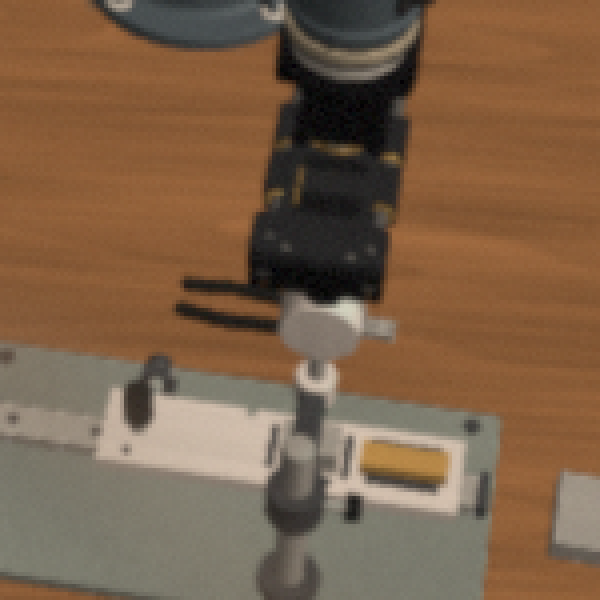

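Both cameras put the fingertips about 25–30 mm above where the reported TCP says. The cap hasn't been touched, so I'll keep descending slowly, going by force.

```bash
python3 -m inch '[[0,0,1,2,0],[0,0,1,4,0],[0,0,1,4,0],[0,0,1,4,0]]' | grep -E 'pos|for'; python3 -m inch '[[0,0,0,2,0],[0,0,0,4,0],[0,0,0,4,0],[0,0,0,4,0]]'| grep -E 'pos|for';python3 -m inch '[[0,0,0,1,0],[0,0,0,2,0],[0,0,0,2,0],[0,0,0,2,0]]'| grep -E 'pos|for'
python3 - <<'E'
from h import *
cap('wrist','w3'); w,p=cloud('w3')
for u in (247,257,268):
    print(u,[(v,*(w[v,u]*1000).round(0).astype(int).tolist()) for v in range(208,240,2) if np.isfinite(w[v,u,0])])
print(bot.read_state()['force'])
E
```

```text
position: [0.5242, 0.1193, 0.215]
force: [0.1, 0.2, 0.4]
position: [0.5242, 0.1193, 0.2109]
force: [-0.1, -1.2, 0.4]
position: [0.5241, 0.1193, 0.2089]
force: [0.4, -0.6, -0.6]
247 [(208, 519, 132, 212), (210, 519, 130, 212), (212, 519, 130, 214), (214, 519, 128, 215), (216, 519, 129, 222), (218, 519, 130, 225), (220, 519, 129, 226), (222, 519, 128, 227), (224, 519, 127, 228), (226, 519, 125, 227), (228, 520, 130, 243), (230, 520, 130, 246), (232, 520, 130, 247), (234, 520, 130, 251), (236, 520, 129, 250), (238, 520, 128, 253)]
257 [(208, 526, 130, 211), (210, 525, 129, 211), (212, 525, 128, 212), (214, 526, 131, 224), (216, 526, 131, 227), (218, 525, 130, 227), (220, 525, 128, 226), (222, 525, 127, 228), (224, 525, 126, 228), (226, 525, 125, 227), (228, 525, 124, 228), (230, 525, 128, 242), (232, 525, 128, 245), (234, 525, 128, 248), (236, 525, 128, 251), (238, 525, 129, 254)]
268 [(208, 533, 130, 211), (210, 532, 129, 212), (212, 532, 127, 212), (214, 532, 126, 213), (216, 532, 129, 224), (218, 532, 129, 227), (220, 532, 128, 228), (222, 532, 127, 229), (224, 532, 125, 227), (226, 532, 124, 227), (228, 532, 129, 243), (230, 531, 129, 246), (232, 531, 129, 248), (234, 531, 129, 251), (236, 531, 129, 254), (238, 531, 129, 256)]
[ 0.7582342   0.29361635 -0.40381891]
```

```bash
python3 -m inch '[[0,0,0,4,0],[0,0,0,8,0],[0,0,0,11,0],[0,0,0,11,0],[0,0,0,11,0]]' | grep -E 'pos|for'; for i in 1 2 3; do python3 -c "
from h import *
print(bot.read_state()['force'].round(1))"; done; python3 -m inch '[[0,0,0,1,0],[0,0,0,2,0],[0,0,0,2,0],[0,0,0,2,0]]'| grep -E 'pos|for';python3 -m inch '[[0,0,0,1,0],[0,0,0,2,0],[0,0,0,2,0],[0,0,0,2,0]]'| grep -E 'pos|for';python3 -m inch '[[0,0,0,1,0],[0,0,0,2,0],[0,0,0,2,0],[0,0,0,2,0]]'| grep -E 'pos|for'
```

```text
position: [0.5241, 0.1193, 0.1977]
force: [-0.1, -0.1, 1.2]
[-0.1 -0.1  1.2]
[-0.1 -0.1  1.2]
[-0.1 -0.1  1.2]
position: [0.524, 0.1193, 0.1957]
force: [-0.7, -0.2, -0.4]
position: [0.5241, 0.1193, 0.194]
force: [-1.0, -0.5, 2.0]
position: [0.5242, 0.1194, 0.192]
force: [-1.0, -0.5, 3.0]
```

Contact is at TCP z≈0.1945, with force rising to 3 N as expected. The foot should meet the block about 12 mm further down.

```bash
python3 -m inch '[[0,0,0,2,0],[0,0,0,4,0],[0,0,0,6,0],[0,0,0,6,0],[0,0,0,6,0],[0,0,0,6,0]]' | grep -E 'pos|for'; for a in 1; do python3 -m inch '[[0,0,0,1,0],[0,0,0,2,0],[0,0,0,2,0],[0,0,0,2,0]]'| grep -E 'pos|for';python3 -m inch '[[0,0,0,1,0],[0,0,0,1,0],[0,0,0,1,0]]'| grep -E 'pos|for';python3 -m inch '[[0,0,0,1,0],[0,0,0,1,0],[0,0,0,1,0]]'| grep -E 'pos|for'; done
python3 - <<'E'
from h import *
cap('wrist','w4'); w,p=cloud('w4')
q=w.reshape(-1,3); m=(abs(q[:,0]-.5246)<.009)&(q[:,1]>.1265)&(q[:,1]<.131)&(q[:,2]>.18)&(q[:,2]<.24)
print(np.histogram(q[m,2],np.arange(.19,.24,.002)))
print(bot.read_state()['force'].round(2))
E
```

```text
position: [0.5242, 0.1193, 0.186]
force: [-0.7, 0.5, 2.8]
position: [0.5242, 0.1193, 0.184]
force: [-0.5, 0.4, 2.9]
position: [0.5242, 0.1193, 0.183]
force: [-2.1, -0.7, 3.6]
position: [0.5242, 0.1193, 0.1824]
force: [-0.9, 0.2, 6.4]
(array([  0,   0,   0,  49, 117,  41,   3,   0,  13,  27,  27,  81,  67,
        41,  44,  52,  51,  59,  54,  46,  53,  52,  56,  61]), array([0.19 , 0.192, 0.194, 0.196, 0.198, 0.2  , 0.202, 0.204, 0.206,
       0.208, 0.21 , 0.212, 0.214, 0.216, 0.218, 0.22 , 0.222, 0.224,
       0.226, 0.228, 0.23 , 0.232, 0.234, 0.236, 0.238]))
[-1.72 -0.43  6.03]
```

Force jumped from 3.6 to 6.2 N at TCP z≈0.1826, so the foot is on the block, as predicted. I'll press 4 mm more, hold, then release.

```bash
python3 -m inch '[[0,0,0,1,0],[0,0,0,2,0],[0,0,0,3,0],[0,0,0,4,0],[0,0,0,4,0],[0,0,0,4,0],[0,0,0,4,0]]' | grep -E 'pos|for'
python3 - <<'E'
from h import *
cap('wrist','w5'); cap('scene','s3'); w,p=cloud('w5')
q=w.reshape(-1,3); m=(abs(q[:,0]-.5246)<.009)&(q[:,1]>.1265)&(q[:,1]<.131)&(q[:,2]>.18)&(q[:,2]<.24)
print(np.histogram(q[m,2],np.arange(.19,.22,.002))[0])
print(bot.read_state()['force'].round(2),bot.read_state()['position'])
E
```

```text
position: [0.5242, 0.1193, 0.1789]
force: [-1.6, 0.2, 7.5]
[  1  18 123  58   7   0   7  24  21  48  99  39  52  44]
[-1.43 -0.83  6.69] [0.52423762 0.11932627 0.17891432]
```

Foot contact was at about 0.1827 and the TCP is now at 0.1789, so the foot has given about 3.8 mm, with 7 N on the cap. Now I'll let it rise.

```bash
python3 -m inch '[[0,0,0,-3,0],[0,0,0,-8,0],[0,0,0,-14,0],[0,0,0,-22,0],[0,0,0,-40,0],[0,0,0,-65,0],[0,0,0,-80,0],[0,0,0,-80,0]]' | grep -E 'pos|for'
python3 - <<'E'
from h import *
m=vision.camera_model('wrist'); T=np.array(m['camera_from_world']); c=-T[:3,:3].T@T[:3,3]; s=bot.read_state(); print('cam',c.round(3), (np.array(s['tcp_rot']).T@(c-s['position'])).round(3))
go(KN+[0,0,.12]); cap('wrist','w6'); cap('top','t2')
w,p=cloud('w6'); q=w.reshape(-1,3); r=np.hypot(*(q[:,:2]-G[:2]).T); m=(r<.0125)&(q[:,2]>.18)&(q[:,2]<.25); print(np.median(q[m&(q[:,2]>.222),2]) )
E
```

```text
position: [0.5261, 0.1195, 0.261]
force: [-0.2, 0.0, 0.3]
cam [0.533 0.195 0.455] [ 0.075 -0.    -0.195]
t 10.35 pos [0.5261 0.1195 0.261 ] F [-0.2  0.   0.3] d tool mm [-120.5   -1.6  141.1] yaw -5.1 roll rad 0.001 tilt [ 0.002 -0.001 -1.   ]
0.22724002952522246
```

The gauge is back up (cap 0.227). The wrist camera sits 75 mm off on the tool's +x side, so I'll turn the hand 30° to keep it clear of the dial, and go above the knob.

```bash
python3 -m inch '[[0,-40,-0.5,0,0],[20,-80,-1,0,-0.12],[40,-120.5,-1.6,0,-0.25],[60,-120.5,-1.6,40,-0.38],[60,-120.5,-1.6,80,-0.5],[60,-120.5,-1.6,100,-0.52],[60,-120.5,-1.6,100,-0.52]]' | grep -E 'pos|for|open'
python3 - <<'E'
from h import *
cap('wrist','w7'); go(KN+[0,0,.018],25)
w,p=cloud('w7'); q=w.reshape(-1,3)
m=(np.hypot(*(q[:,:2]-KN[:2]).T)<.02)&(q[:,2]>.078)&(q[:,2]<.09); print('knob',m.sum(),q[m].mean(0).round(4) if m.sum() else 0, (q[m].max(0)+q[m].min(0))/2 if m.sum() else 0)
E
```

```text
position: [0.5074, -0.0, 0.1546]
force: [-0.7, -0.2, -0.5]
opening: 0.463
t 11.2 pos [ 5.094e-01 -3.000e-04  1.565e-01] F [ 0.2  0.1 -0.4] d tool mm [ -2.7   5.4 138.5] yaw 24.6 roll rad -0.007 tilt [-0.01 -0.   -1.  ]
knob 376 [5.142e-01 2.000e-04 8.260e-02] [ 5.14404258e-01 -2.46310648e-04  8.14496040e-02]
```

View pics/w7.png

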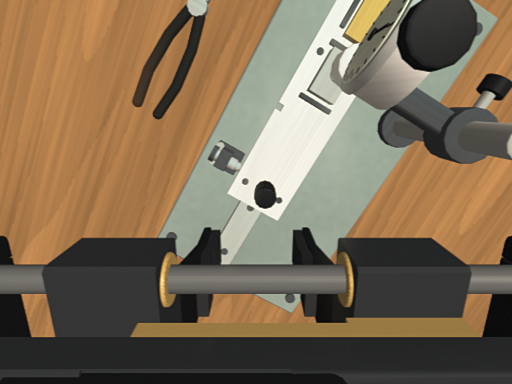

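The view shows the knob at (265,194), the notch at (281,107), the detent's ball near (240,165), and both fingers straddling clear. I'll measure the travel and lower over the knob.

```bash
python3 - <<'E'
from h import *
w,p=cloud('w7'); C=np.array([.5395,.0572,0])
q=w[135:180,200:248].reshape(-1,3); q=q[(q[:,2]>.037)&(q[:,2]<.047)]; sx=(q-C)@XA; sy=(q-C)@YA; m=sx<-.055
print('det',m.sum(),np.percentile(sy[m],[1,3,50,97,99]).round(4),'sx',np.percentile(sx[m],[1,99]).round(4))
# notch: dark px along the front edge
q=w[95:125,262:300].reshape(-1,3); sx=(q-C)@XA; sy=(q-C)@YA; m=(sx>-.0485)&(sx<-.0455)&(q[:,2]<.034); print('notch',m.sum(),sy[m].min(),sy[m].max(),np.median(sy[m]))
k=np.array([.5143,-.0002,0])-C; print('knob s',k@XA,k@YA)
go([.5143,-.0002,.018],25)
E
python3 -m inch '[[60,-2.7,5.4,30,-0.007],[60,-2.7,5.4,70,-0.007],[60,-2.7,5.4,95,-0.007],[60,-2.7,5.4,95,-0.007],[60,-2.7,5.4,95,-0.007],[60,-2.7,5.4,95,-0.007]]' | grep -E 'pos|for|open'; python3 -c "
from h import *
go([.5143,-.0002,.018],25)
cap('wrist','w8'); w,p=cloud('w8')
cv2.imwrite('pics/w8c.png',cv2.resize(p[100:330,120:400,::-1],None,fx=2.5,fy=2.5,interpolation=3))"
```

```text
det 423 [-0.066  -0.0653 -0.0561 -0.047  -0.0466] sx [-0.0834 -0.0561]
notch 21 0.012520156594631675 0.019181192453812095 0.015921323639566793
knob s -0.019919199999999998 -0.0594377
t 11.2 pos [ 5.094e-01 -3.000e-04  1.565e-01] F [ 0.2  0.1 -0.4] d tool mm [ -2.5   5.8 138.5] yaw 24.6 roll rad -0.007 tilt [-0.01 -0.   -1.  ]
position: [0.5163, -0.0008, 0.0634]
force: [0.7, 1.0, 0.9]
opening: 0.688
t 11.8 pos [ 0.5163 -0.0008  0.0634] F [0.7 1.  0.9] d tool mm [ 1.3 -1.4 45.4] yaw 25.0 roll rad 0.0 tilt [-0.006 -0.001 -1.   ]
```

View pics/w8c.png

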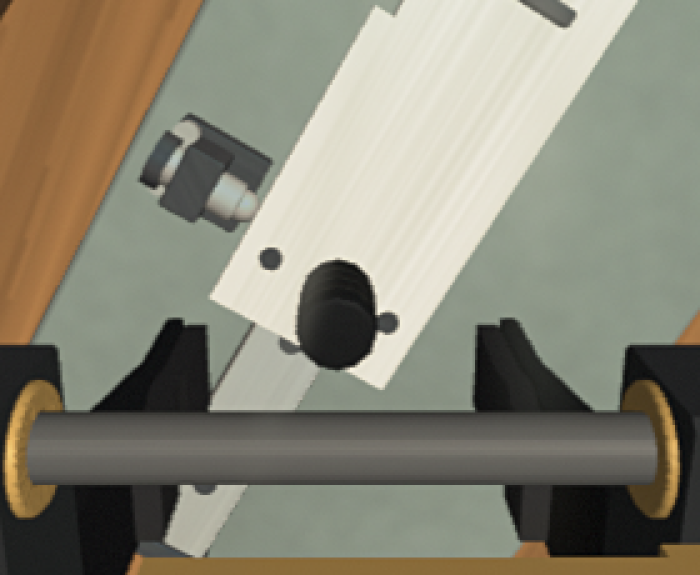

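The knob lies between the fingers in the crop (knob at (338,320), fingers at 195 and 490), and the detent stays clear. The knob-to-home travel measures about 72 mm. Lowering and gripping.

```bash
python3 -m inch '[[60,1,-1,15,0],[60,1.3,-1.4,30,0],[60,1.3,-1.4,42,0],[60,1.3,-1.4,45,0],[60,1.3,-1.4,45,0],[60,1.3,-1.4,45,0]]' | grep -E 'pos|for|open'; python3 -c "
from h import *
go([.5143,-.0002,.018],25)"
```

```text
position: [0.5147, -0.0003, 0.019]
force: [-0.2, 0.9, -0.5]
opening: 0.69
t 12.45 pos [ 5.147e-01 -3.000e-04  1.900e-02] F [-0.2  0.9 -0.5] d tool mm [ 0.3 -0.3  1. ] yaw 25.0 roll rad 0.0 tilt [-0.004 -0.001 -1.   ]
```

```bash
python3 -m inch '[[0,0,0,0,0],[0,0,0,0,0],[0,0,0,0,0],[0,0,0,0,0],[0,0,0,0,0],[0,0,0,0,0]]' | grep -E 'pos|for|open'; python3 -c "
from h import *
s=bot.read_state(); print(s['force'].round(2), s['tcp_rot'].T@(-YA), s['position'])
go(s['position']-.062*YA,25)
go(s['position']-.072*YA,25)
"
```

```text
position: [0.5147, -0.0003, 0.019]
force: [-1.2, -0.5, -0.1]
opening: 0.231
[-1.16 -0.51 -0.13] [-0.86437616 -0.50279651  0.00153654] [ 5.14719636e-01 -3.27361803e-04  1.89630758e-02]
t 13.05 pos [ 5.147e-01 -3.000e-04  1.900e-02] F [-1.2 -0.5 -0.1] d tool mm [-53.6 -31.2   0.1] yaw 25.0 roll rad 0.0 tilt [-0.004 -0.001 -1.   ]
t 13.05 pos [ 5.147e-01 -3.000e-04  1.900e-02] F [-1.2 -0.5 -0.1] d tool mm [-62.2 -36.2   0.1] yaw 25.0 roll rad 0.0 tilt [-0.004 -0.001 -1.   ]
```

The knob is gripped (opening 20.1 mm). Drawing along stand -y.

```bash
python3 -m inch '[[0,-4.3,-2.5,0,0],[0,-8.6,-5,0,0],[0,-13,-7.5,0,0],[0,-17.3,-10,0,0],[0,-21.6,-12.6,0,0],[0,-25.9,-15.1,0,0],[0,-25.9,-15.1,0,0]]' | grep -E 'pos|for|open'
cat > q.py <<'E'
from h import *
s=bot.read_state(); P0=np.array([.51472,-.00033,.01896]); d=s['position']-P0
print('travel mm',(-d@YA*1000).round(2),'side',(d@XA*1000).round(2),'z',(d[2]*1000).round(2),'F along travel',(-s['force']@YA).round(2),'Fx',(s['force']@XA).round(2),'Fz',s['force'][2].round(2),'open',(s['opening']*87).round(1))
go(P0-.066*YA,25)
E
python3 q.py
```

```text
position: [0.5119, -0.0316, 0.019]
force: [0.2, -2.0, -0.2]
opening: 0.217Traceback (most recent call last):
  File "q.py", line 3, in <module>
    print('travel mm',(-d@YA*1000).round(2),'side',(d@XA*1000).round(2),'z',(d[2]*1000).round(2),'F along travel',(-s['force']@YA).round(2),'Fx',(s['force']@XA).round(2),'Fz',s['force'][2].round(2),'open',(s['opening']*87).round(1))
                                                                                                                                                                                                             ^^^^^^^^^^^^^^^^^^^^^^^
AttributeError: 'float' object has no attribute 'round'
```

```bash
sed -i "s/,(s\['opening'\]\*87).round(1)/,round(s['opening']*87,1)/" q.py; python3 q.py; python3 -m inch '[[0,0,0,0,0],[0,0,0,0,0],[0,0,0,0,0]]' | grep -E 'open'; python3 q.py
```

```text
travel mm 31.43 side 0.04 z 0.0 F along travel 2.01 Fx 0.35 Fz -0.15 open 18.9
t 13.75 pos [ 0.5119 -0.0316  0.019 ] F [ 0.2 -2.  -0.2] d tool mm [-29.9 -17.4   0.1] yaw 25.0 roll rad 0.0 tilt [-0.005 -0.002 -1.   ]
opening: 0.222
travel mm 31.92 side 0.02 z 0.01 F along travel 3.16 Fx -1.19 Fz -0.75 open 19.3
t 14.05 pos [ 0.5119 -0.0321  0.019 ] F [-1.5 -3.  -0.7] d tool mm [-29.4 -17.2   0.1] yaw 25.0 roll rad 0.001 tilt [-0.005 -0.003 -1.   ]
```

```bash
python3 - <<'E'
from h import *
cap('wrist','w9'); cap('top','t3')
a=cv2.imread('pics/t3.png')[130:245,155:335]; b=cv2.imread('pics/w9.png')[0:330]
a=cv2.resize(a,(512,327),interpolation=3); cv2.imwrite('pics/c9.png',cv2.resize(np.vstack([a,b[:270]]),None,fx=1.0,fy=1.0))
E
python3 q.py
```

```text
travel mm 31.74 side 0.01 z 0.01 F along travel 2.2 Fx -0.33 Fz -0.35 open 19.6
t 14.15 pos [ 0.5119 -0.0319  0.019 ] F [-0.5 -2.2 -0.3] d tool mm [-29.6 -17.3   0.1] yaw 25.0 roll rad 0.001 tilt [-0.005 -0.003 -1.   ]
```

View pics/c9.png

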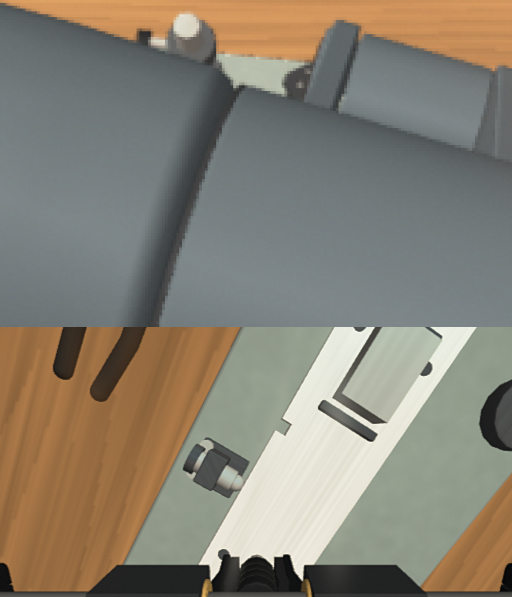

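The wrist view shows the carriage moved, with the notch at about (287,100) in the full frame, the ball at about (240,158), and the knob still between the fingers. Measuring what is left along the rail.

```bash
cat > rem.py <<'E'
import sys
from h import *
C=np.array([.5395,.0572,0])
def rem(f):
    w,p=cloud(f); q=w[:240].reshape(-1,3); sx=(q-C)@XA; sy=(q-C)@YA
    m=(sx<-.056)&(sx>-.085)&(q[:,2]>.037)&(q[:,2]<.047)&(sy>-.08)&(sy<-.03)
    n=(sx>-.0485)&(sx<-.0455)&(q[:,2]<.033)&(q[:,2]>.005)&(sy>-.07)&(sy<.03)
    d=(np.percentile(sy[m],2)+np.percentile(sy[m],98))/2
    # bright-edge method: carriage-top pixels missing along the edge strip
    t=(abs(q[:,2]-.04)<.003)&(sx>-.048)&(sx<-.046); h,e=np.histogram(sy[t],np.arange(-.09,.06,.001)); z=[round(x,3) for x,c in zip(e,h) if c==0 and -.08<x<.03]
    print(f,'det',d.round(4),'notch',n.sum(),np.round([sy[n].min(),sy[n].max(),np.median(sy[n])],4) if n.sum() else '','empty',z)
rem(sys.argv[1])
E
python3 rem.py w9; python3 rem.py w8
```

```text
w9 det -0.0564 notch 65 [-0.0194 -0.0125 -0.0155] empty [np.float64(-0.02), np.float64(-0.019), np.float64(-0.018), np.float64(-0.017), np.float64(-0.016), np.float64(-0.015)]
w8 det -0.0562 notch 41 [0.0125 0.0192 0.016 ] empty [np.float64(0.012), np.float64(0.013), np.float64(0.014), np.float64(0.015), np.float64(0.016), np.float64(0.017)]
```

Remaining is 40.4 mm, so home is at about 72.1 mm in total.

```bash
python3 -m inch '[[0,-4.3,-2.5,0,0],[0,-8.6,-5,0,0],[0,-13,-7.5,0,0],[0,-17.3,-10,0,0],[0,-21.6,-12.6,0,0],[0,-25.9,-15.1,0,0],[0,-28.5,-16.6,0,0],[0,-28.5,-16.6,0,0]]' | grep -E 'open'; python3 q.py;  python3 -m inch '[[0,0,0,0,0],[0,0,0,0,0],[0,0,0,0,0]]' | grep -E 'open'; python3 q.py; python3 -c "
from h import *
cap('wrist','w10')"; python3 rem.py w10
```

```text
opening: 0.218
travel mm 65.93 side 0.06 z 0.03 F along travel 2.59 Fx 0.29 Fz -3.58 open 19.0
t 14.95 pos [ 0.5088 -0.066   0.019 ] F [ 0.1 -2.6 -3.6] d tool mm [-0.  -0.1  0. ] yaw 25.0 roll rad 0.001 tilt [-0.005 -0.004 -1.   ]
opening: 0.221
travel mm 66.2 side 0.07 z 0.03 F along travel 1.08 Fx 0.11 Fz -3.07 open 19.2
t 15.25 pos [ 0.5088 -0.0663  0.019 ] F [ 0.  -1.1 -3.1] d tool mm [0.2 0.  0. ] yaw 25.1 roll rad 0.001 tilt [-0.005 -0.005 -1.   ]
w10 det -0.0567 notch 65 [-0.0536 -0.0467 -0.0499] empty [np.float64(-0.054), np.float64(-0.053), np.float64(-0.052), np.float64(-0.051), np.float64(-0.05), np.float64(-0.049), np.float64(0.004), np.float64(0.005), np.float64(0.006), np.float64(0.007), np.float64(0.008), np.float64(0.009), np.float64(0.01), np.float64(0.011), np.float64(0.012), np.float64(0.013), np.float64(0.014), np.float64(0.015), np.float64(0.016), np.float64(0.017), np.float64(0.018), np.float64(0.019), np.float64(0.02), np.float64(0.021), np.float64(0.022), np.float64(0.023), np.float64(0.024), np.float64(0.025), np.float64(0.026), np.float64(0.027), np.float64(0.028), np.float64(0.029)]
```

```bash
python3 -m inch '[[0,-0.9,-0.5,0,0],[0,-1.7,-1,0,0],[0,-2.6,-1.5,0,0],[0,-2.6,-1.5,0,0],[0,-2.6,-1.5,0,0]]' | grep -E 'open'; python3 q.py|head -1; for k in 1; do python3 -m inch '[[0,-0.9,-0.5,0,0],[0,-0.9,-0.5,0,0],[0,-0.9,-0.5,0,0]]' >/dev/null; python3 q.py|head -1; python3 -m inch '[[0,-0.9,-0.5,0,0],[0,-0.9,-0.5,0,0],[0,-0.9,-0.5,0,0]]' >/dev/null; python3 q.py|head -1;  python3 -m inch '[[0,-0.4,-0.25,0,0],[0,-0.4,-0.25,0,0],[0,-0.4,-0.25,0,0]]' >/dev/null; python3 q.py|head -1; done; python3 -c "
from h import *
cap('wrist','w11')"; python3 rem.py w11
```

```text
opening: 0.221
travel mm 69.55 side 0.07 z 0.02 F along travel 0.69 Fx -0.62 Fz -2.28 open 19.2
travel mm 70.97 side 0.05 z 0.01 F along travel 3.25 Fx 0.83 Fz -2.79 open 19.4
travel mm 71.97 side 0.06 z 0.01 F along travel -0.05 Fx -0.4 Fz -2.71 open 19.0
travel mm 72.11 side 0.02 z 0.01 F along travel -2.33 Fx 0.62 Fz -2.44 open 19.1
w11 det -0.0567 notch 19 [-0.0596 -0.0527 -0.0542] empty [np.float64(-0.06), np.float64(-0.059), np.float64(-0.058), np.float64(-0.057), np.float64(-0.056), np.float64(-0.055), np.float64(-0.002), np.float64(-0.001), np.float64(0.0), np.float64(0.001), np.float64(0.002), np.float64(0.003), np.float64(0.004), np.float64(0.005), np.float64(0.006), np.float64(0.007), np.float64(0.008), np.float64(0.009), np.float64(0.01), np.float64(0.011), np.float64(0.012), np.float64(0.013), np.float64(0.014), np.float64(0.015), np.float64(0.016), np.float64(0.017), np.float64(0.018), np.float64(0.019), np.float64(0.02), np.float64(0.021), np.float64(0.022), np.float64(0.023), np.float64(0.024), np.float64(0.025), np.float64(0.026), np.float64(0.027), np.float64(0.028), np.float64(0.029)]
```

```bash
for i in 1 2 3; do python3 -m inch '[[0,0,0,0,0],[0,0,0,0,0]]' >/dev/null; python3 q.py|head -1; done
python3 - <<'E'
from h import *
cap('wrist','w12'); a=cv2.imread('pics/w12.png'); cv2.imwrite('pics/w12c.png',cv2.resize(a[110:220,180:320],None,fx=5,fy=5,interpolation=3))
E
```

```text
travel mm 72.13 side 0.04 z 0.01 F along travel -0.92 Fx 0.97 Fz -2.87 open 19.4
travel mm 72.12 side 0.07 z 0.03 F along travel -0.99 Fx 0.72 Fz -2.99 open 19.1
travel mm 72.13 side 0.03 z 0.0 F along travel -1.27 Fx 1.74 Fz -2.94 open 19.1
```

View pics/w12c.png

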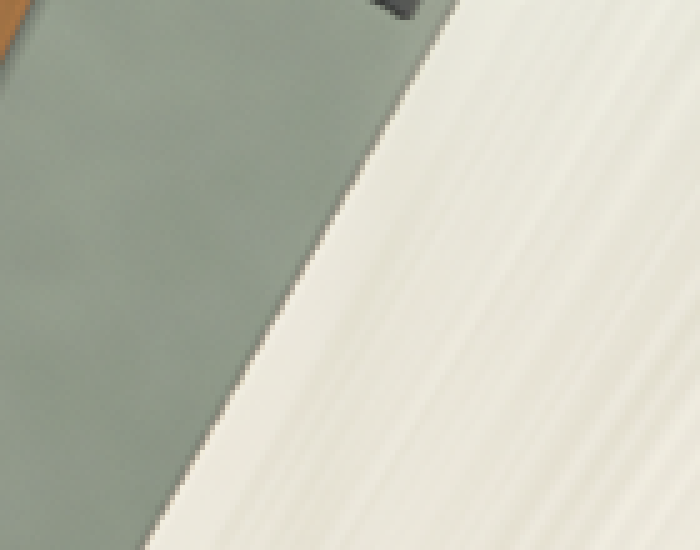

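That crop missed the detent and shows only the carriage edge, with the detent at the top margin. Re-cropping higher.

```bash
python3 - <<'E'
from h import *
a=cv2.imread('pics/w12.png'); cv2.imwrite('pics/w12d.png',cv2.resize(a[30:130,210:340],None,fx=5.5,fy=5.5,interpolation=3))
E
python3 rem.py w12|cut -c1-90
```

```text
w12 det -0.0567 notch 20 [-0.0596 -0.0528 -0.0545] empty [np.float64(-0.06), np.float64(-0
```

View pics/w12d.png

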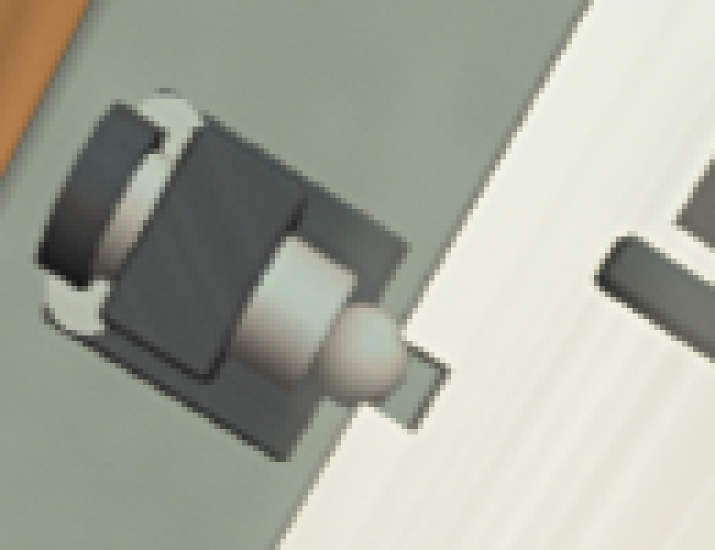

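The ball sits in the notch. The last half-millimetre step met resistance, so I'm pressing slightly past centre. I'll ease back a little and check the force.

```bash
python3 -m inch '[[0,0.35,0.2,0,0],[0,0.35,0.2,0,0],[0,0.35,0.2,0,0],[0,0.35,0.2,0,0]]' >/dev/null; for i in 1 2; do python3 -m inch '[[0,0,0,0,0],[0,0,0,0,0]]' >/dev/null; python3 q.py|head -1; done; python3 -m inch '[[0,0.2,0.1,0,0],[0,0.2,0.1,0,0],[0,0.2,0.1,0,0]]' >/dev/null; for i in 1 2 3; do python3 -m inch '[[0,0,0,0,0],[0,0,0,0,0]]' >/dev/null; python3 q.py|head -1; done; python3 -c "
from h import *
cap('wrist','w13')"; python3 rem.py w13|cut -c1-60
```

```text
travel mm 71.97 side 0.05 z 0.02 F along travel 0.65 Fx 0.56 Fz -1.73 open 19.3
travel mm 71.97 side 0.05 z 0.02 F along travel 0.97 Fx 0.2 Fz -3.02 open 19.3
travel mm 71.91 side 0.08 z 0.03 F along travel -0.13 Fx -0.26 Fz -3.0 open 19.3
travel mm 71.88 side 0.04 z 0.01 F along travel 0.19 Fx -0.03 Fz -3.18 open 19.2
travel mm 71.9 side 0.03 z 0.02 F along travel 1.97 Fx 0.97 Fz -3.12 open 19.2
w13 det -0.0567 notch 20 [-0.0593 -0.0525 -0.0543] empty [np
```

```bash
python3 -c "
from h import *
print(bot.hand_in()); s=bot.read_state(); print(s['time_s'],s['opening'])"
```

```text
the job is handed in; nothing more can be done
None
the job is handed in; nothing more can be done
```

The job is done and handed in, about 20 s into the 48 s allowed. I pressed and released the gauge first, then drew the carriage to the notch, and the gripper still holds the knob.

- **Gauge:** The force jumped from 3.6 to 6.2 N when the foot met the block. I pressed about 3.8 mm further, to about 7 N on the cap and well short of the 10 mm limit. The cap then rose to 0.227 m, its starting height.
- **Carriage:** I gripped the knob at about 19 mm opening and drew it 71.9 mm along the rail. The wrist picture shows the ball in the notch. The last half-millimetre step met resistance, so I eased back about 0.2 mm and stopped there.
- **Pliers, file and bench block:** I never went near them, but took no final picture to confirm they lie as before.

**Checks that disagreed:**
- The fingertips really sit about 33 mm above the TCP height the robot reports. Both the depth images and the contact with the cap showed this, so I set heights by camera and force instead.
- The force reading along the rail drifted by 2–3 N and about -3 N vertically while gripping. I therefore judged the detent mainly by position and picture.
- The last depth measurement put the notch 0.3–0.8 mm from the detent's middle, within what the camera can resolve.

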